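# Stow the dish brush and hold out the soap dish, lip to the sink, ball of soap in it

### The arm

A 6-joint arm with a two-finger parallel gripper is mounted at the origin on the work surface. World frame = base frame: x ahead of the robot, y to its left, z up, the work surface at z = 0. Lengths are in mm, angles in rad, forces in N, time in s.
With the tool pointing down it reaches from about 275 to 875 mm from the base axis. Payload 12.5 kg.
Tool frame: the origin (TCP) lies at the very end of the fingers, on their centre line; the grasp point (between the pads) lies 19 mm behind it; z points along the fingers, y is the direction in which the jaws open and shut (so a half turn about z gives the same grasp; the last joint's range is limited). The gripper opens to 85 mm and grips with 20 to 120 N. Pads are 22 mm wide; open, the fingers measure 114 mm over their backs; the gripper's body (76 mm by 85 mm) begins 54 mm behind the grasp point. The pads swing forward as they close: fully open they stand 13 mm farther back than shut.
Start: joints at [1.18, 0.351, 1.652, -0, 1.139, -0.085], TCP at [165.549, 524.478, 194.09] pointing down, gripper open.
Joint ranges: [-2.75, 2.75], [-0.79, 2.1], [0.01, 2.65], [-1.57, 4.71], [0.07, 3.14], [-2.87, 2.87]. Speed limits (rad/s): [2.22, 2.22, 2.79, 3.14, 3.14, 3.14].

### API

Orientations are given as a unit quaternion [w, x, y, z].
In Python, from workcell import get_obs, capture, hand_in gives the robot as it stands.
- The arm moves only by the tool move_arm, never from a script. Its argument "deltas" is a list of rows, each a list of 7 numbers: the shift along the world's x, y, z in mm, then the turn, a rotation vector about the world's x, y, z in rad, then the finger opening in mm, from 0 to 85.4. In form: [[tx, ty, tz, wx, wy, wz, gripper], ...]. A call has 1 to 5 rows; each row shifts and turns the pose as measured when the row begins; what a row does not reach is not made up. A row lasts 1/8 s, in which the tool goes at most 62.5 mm and 10.7 degrees, less where a joint would pass 70% of its speed; a pose out of reach is approached as far as the arm can. A call with a gripper value outside its range is refused whole. The fingers move at their own pace and stop on an object; "grip_force" is the grip in N (left out, the last holds). Time passes only in rows, so rows that do not move let the fingers close. It gives the time, the measured TCP pose, the force and the opening at its end, in the units of the state.
- get_obs(): the state, without advancing time (a new reading comes with each control period).
- capture(name): name is "scene" or "top" or "wrist"; returns a dict with "img" (384x512x3 uint8, blue, green, red), "K" (3x3 intrinsics, pixels), "world_from_camera" (4x4, takes a point from camera to world coordinates). Camera axes: x right, y up, looking along -z (the intrinsics and any distortion apply to the point x, -y, -z); pixel columns grow to the right and rows downward; lengths in mm; the calibration is good to about 2 mm. A picture is of the moment at which its call begins. There is no depth.
- hand_in(): hands the job in, once; it reports no verdict.
The state is a dict: "t": time; "joint_positions": joint angles; "joint_vel": joint speeds; "joint_efforts": joint torques, N m; "position": TCP position; "tcp_rot": TCP orientation; "ft_force": force on the tool from outside, world axes, zero at the start; "torque": the same for the moment, N m; "gripper_width": finger opening in mm.
Only numpy, scipy, OpenCV 4.12 (cv2) and the standard library are available. Lean on these libraries where they do the work, as an engineer would, in place of code of your own. Each camera call takes 0.05 s, during which the arm holds its last target.

### The job

Clear the pull-out tray so the soap dish can go back up on the sink: first lay the dish brush, bristles down, in its moulded compartment, head in the wide bay and handle along the narrow channel. Then take the soap dish with the loose ball of soap in it, lift it straight up off the tray, and only then give it a quarter turn so that its pouring lip points straight towards the sink, keeping it level and the ball in the middle of its hollow. Finish holding the dish still and level about 10 cm above the tray, and leave the dustpan, wrench and bottle where they are.

Things in the scene. Friction and masses are not known exactly. Their poses are not given: they have to be found in the camera images.
- tray: Fixed, pulled-out aluminium tray with a ribbed grey plastic liner, inside 460 (x) by 560 mm (y), walls 30 mm high. Origin: centre of its underside, on the table; x points to the sink (away from the robot), y left, z up. Things stand on the rib tops, 6 mm above the origin. The sink cupboard's front is 295 mm along +x, its worktop 200 mm high.
- slot_center (a point): Where brush_center belongs, seen from above, in the keyhole-shaped compartment on the tray's right (-y); the point is on the rib tops, axes as the tray's. Walls 10 mm high, 4 mm thick. From here to +x (sink) the bay for the head, inside 106 mm long, 64 mm wide; to -x the channel for the handle, 108 mm long, 42 mm wide.
- slot_head (a point): Where the middle of the brush's head (brush_head) belongs, seen from above: in the wide bay, 53 mm along +x from slot_center, on the rib tops.
- brush_center (a point): Wooden dish brush, 196 mm long, 30 mm high, 75 g, lying bristles down; head roughly to the tray's left (+y). Point half-way along, mid-thickness of the wood, 23 mm above the bristle tips. x axis to the head, z up. Wood 14 mm thick: handle 22 mm wide, x -98 to +8 mm; head 46 mm wide, +8 to +98 mm. Bristles (82 by 38 mm, 16 mm tall) only under the head. Balances at x = +27 mm.
- brush_head (a point): Middle of the brush's head, 53 mm along the brush's x from brush_center.
- soap_dish_center (a point): White ceramic soap dish, oblong, round ends: 122 mm long, 62 wide, 22 high, 200 g. Point: its centre, 11 mm above its underside. x axis along the length to the pouring lip (notch and tongue standing out 14 mm more), z up. Long sides flat, upright, 60 mm long: grip across the width. Floor slopes 10 degrees down to the middle all round. Lip at first roughly to the tray's left (+y).
- soap_ball_center (a point): Centre of the loose ball of soap, 34 mm in diameter, 22 g, that rests in the middle of the dish's hollow; its top is 42 mm above the dish's underside. It rolls off the middle when the dish is tilted 10 degrees or jerked.
- dustpan_center (a point): Blue plastic dustpan, 225 mm long with its handle, 150 mm wide, 45 mm high, on the tray's left side, mouth to the robot; point near its middle. To be left alone.
- pipe_wrench_center (a point): Stainless steel pipe wrench, 240 mm long, 25 mm high, lying across the back of the tray; point near its middle. To be left alone.
- bottle_center (a point): Capped orange plastic bottle, 60 mm in diameter, 150 mm high, standing in the front left corner of the tray; point at half its height. To be left alone.
- tray_back (a point): Point on the rib tops in the middle of the tray's back strip, the side next to the sink, 170 mm along the tray's +x from its origin. The soap dish's lip must point to that side, straight along the tray's +x.

How it is judged (in metres and radians):
On the way, in this order (a step that is already met when the one before it is completed fails the run):
1. the brush lies bristles down in its compartment, let go (horizontal distance between brush_center and slot_center below 0.018 m and horizontal distance between brush_head and slot_head below 0.018 m and angle between brush_center's own z axis and vertical below 0.07 rad and z of brush_center in the frame of tray below 0.033 m and contact force between the fingers and brush below 0.1 N), for 0.2 s.
2. the soap dish is lifted clear of the tray, not yet turned (z of soap_dish_center in the frame of tray above 0.037 m and angle between the x axis of soap_dish_center and the y axis of tray, either way round below 0.6 rad and angle between soap_dish_center's own z axis and vertical below 0.15 rad), for 0.1 s.
At the end, for the whole second after the job is handed in: Gripper alone holds the dish still, underside 6-14 cm above the ribs, over the tray, level within 0.1 rad, lip to the sink within 0.14 rad; ball untouched, within 8 mm of the middle; brush flat, bristles down, in its compartment, centre and head within 18 mm of their places (z of soap_dish_center in the frame of tray between 0.077 and 0.157 m and x of soap_dish_center in the frame of tray between -0.23 and 0.16 m and y of soap_dish_center in the frame of tray between -0.28 and 0.28 m and angle between the x axis of soap_dish_center and the x axis of tray, either way round below 0.14 rad and x of tray_back in the frame of soap_dish_center above 0 m and angle between soap_dish_center's own z axis and vertical below 0.1 rad and linear speed of soap_dish below 0.02 m/s and angular speed of soap_dish below 0.15 rad/s and contact force between the fingers and soap_dish above 2 N and contact force between soap_dish and tray below 0.05 N and contact force between soap_dish and bottle below 0.05 N and contact force between soap_dish and dustpan below 0.05 N and horizontal distance between soap_ball_center and soap_dish_center below 0.008 m and z of soap_ball_center in the frame of soap_dish_center below 0.018 m and contact force between the fingers and soap_ball below 0.05 N and horizontal distance between brush_center and slot_center below 0.018 m and horizontal distance between brush_head and slot_head below 0.018 m and angle between brush_center's own z axis and vertical below 0.07 rad and z of brush_center in the frame of tray below 0.033 m); the arm keeps its last pose, push and grip.
It fails at once if the soap ball rolls more than 12 mm off the middle of the dish (horizontal distance between soap_ball_center and soap_dish_center above 0.012 m).
It fails at once if the soap dish is tilted more than 0.2 rad (angle between soap_dish_center's own z axis and vertical above 0.2 rad).
It fails at once if the dustpan, the wrench or the bottle is moved more than 25 mm or knocked over (distance of any of dustpan_center, pipe_wrench_center, bottle_center from where it was at the start of the episode above 0.025 m).
It also fails if it takes over 50 s, if anything falls off the work surface, if the arm or the gripper's body presses on something with over 40 N, if the wrist force passes 120 N, or if a joint passes its speed limit or range.

## Working session

There is one attempt and no reset: what is moved stays moved. The work goes in short steps, Python scripts to look and compute and a tool call to move; the robot and the scene stay as the last step left them, time stands still between calls to the robot, and variables do not carry over. Pictures are saved under pics/ and viewed, and the job is handed in when it is done.

Besides the shell and the picture viewer there is one more tool, called after "Request:" as name([rows], argument=value, ...), one row to a line, values as JSON. move_arm: Moves the arm, as the interface text tells. Its arguments: {"type":"object","properties":{"deltas":{"type":"array","items":{"type":"array","items":{"type":"number"}}},"grip_force":{"type":"number"}},"required":["deltas"]}

```bash
mkdir -p pics; ls
python3 - <<'E'
from workcell import get_obs,capture
import cv2,numpy as np
np.set_printoptions(precision=3,suppress=True)
o=get_obs()
for k,v in o.items(): print(k,v)
for n in ["scene","top","wrist"]:
    c=capture(n); cv2.imwrite(f"pics/{n}0.png",c["img"]); np.savez(f"{n}0.npz",**c); print(n,c["K"],c["world_from_camera"],[k for k in c])
E
```

```text
pics
t 0.0
joint_positions [ 1.18   0.351  1.652  0.     1.139 -0.085]
joint_vel [-0.002  0.002 -0.002  0.     0.001  0.001]
joint_efforts [ -0.    -50.609 -29.141  -0.      0.004  -0.   ]
position [165.408 524.14  193.538]
tcp_rot [-0.     0.152  0.988 -0.001]
ft_force [ 0.585 -0.076 -0.16 ]
torque [ 0.021  0.019 -0.071]
gripper_width 85.33705343566551
scene [[403.203   0.    244.442]
 [  0.    403.203 192.655]
 [  0.      0.      1.   ]] [[   0.294   -0.777    0.557 1073.263]
 [   0.956    0.242   -0.168 -118.946]
 [  -0.004    0.582    0.813  731.34 ]
 [   0.       0.       0.       1.   ]] ['img', 'K', 'world_from_camera']
top [[430.59    0.    252.148]
 [  0.    430.59  192.051]
 [  0.      0.      1.   ]] [[  -0.022    0.992   -0.125  479.639]
 [  -0.999   -0.019    0.025   30.006]
 [   0.022    0.125    0.992 1113.406]
 [   0.       0.       0.       1.   ]] ['img', 'K', 'world_from_camera']
wrist [[280.325   0.    255.774]
 [  0.    280.325 194.615]
 [  0.      0.      1.   ]] [[  0.301  -0.901  -0.311  86.163]
 [  0.954   0.284   0.1   550.259]
 [ -0.001  -0.327   0.945 372.86 ]
 [  0.      0.      0.      1.   ]] ['img', 'K', 'world_from_camera']
```

View pics/scene0.png

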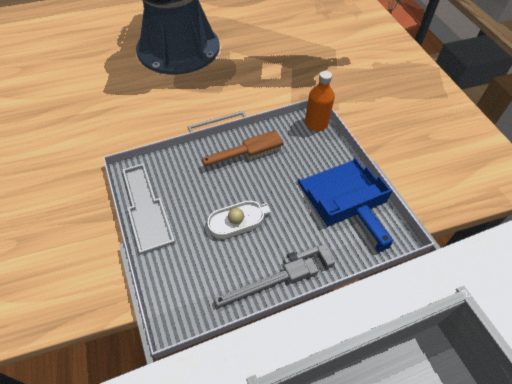

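View pics/top0.png

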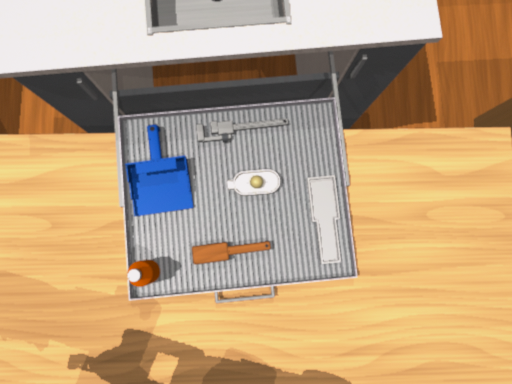

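View pics/wrist0.png

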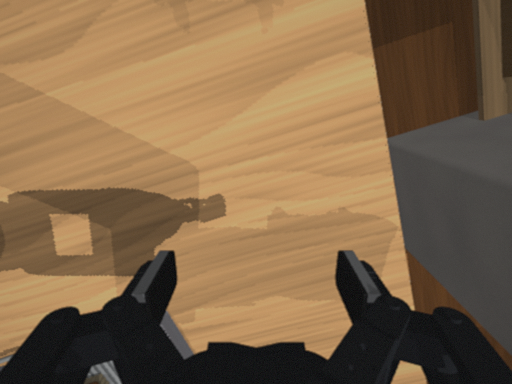

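The scene view shows the whole tray. In the top view the brush is at about (230,252) with its head to the left. The dish with the ball is at (256,183) with its lip left, the compartment is at (325,220) with its bay up towards the sink, the wrench is at (240,130), the dustpan at (160,180) and the bottle at (143,273). Next I measure these from both views.

```bash
cat > h.py <<'E'
import numpy as np,cv2
np.set_printoptions(precision=2,suppress=True)
def ray(c,uv):
    uv=np.atleast_2d(np.asarray(uv,float));K=c["K"];T=c["world_from_camera"]
    d=np.c_[(uv[:,0]-K[0,2])/K[0,0],-(uv[:,1]-K[1,2])/K[1,1],-np.ones(len(uv))]
    return T[:3,3],d@T[:3,:3].T
def plane(c,uv,z):
    o,d=ray(c,uv); return o+d*((z-o[2])/d[:,2])[:,None]
def proj(c,P):
    P=np.atleast_2d(np.asarray(P,float));T=c["world_from_camera"];K=c["K"]
    q=(P-T[:3,3])@T[:3,:3]; return np.c_[K[0,0]*q[:,0]/-q[:,2]+K[0,2],-K[1,1]*q[:,1]/-q[:,2]+K[1,2]]
E
python3 - <<'E'
from h import *
c={n:dict(np.load(n+"0.npz")) for n in("top","scene")}
im=c["top"]["img"]
for n,(x,y,w,h) in dict(slot=(295,165,60,110),brush=(180,230,100,45),dish=(215,155,75,50)).items():
    s=7 if n!="slot" else 5
    cv2.imwrite(f"pics/crop_{n}.png",cv2.resize(im[y:y+h,x:x+w],None,fx=s,fy=s,interpolation=cv2.INTER_NEAREST))
for n in c:
    hsv=cv2.cvtColor(c[n]["img"],cv2.COLOR_BGR2HSV)
    for nm,lo,hi in(("brush",(3,120,40),(18,255,190)),("blue",(105,150,40),(130,255,255))):
        m=cv2.inRange(hsv,lo,hi)
        r=np.zeros_like(m)
        if n=="top": r[110:295,130:345]=255
        else: r[105:350,115:400]=255
        cs,_=cv2.findContours(m&r,cv2.RETR_EXTERNAL,cv2.CHAIN_APPROX_NONE)
        for k in cs:
            if cv2.contourArea(k)>60: print(n,nm,cv2.contourArea(k),cv2.boundingRect(k),cv2.minAreaRect(k))
E
```

```text
top brush 392.0 (130, 260, 30, 26) ((146.45664978027344, 269.5992736816406), (26.737459182739258, 23.793333053588867), 57.2647705078125)
top brush 876.0 (192, 241, 78, 23) ((230.8846435546875, 250.07693481445312), (17.985036849975586, 77.64573669433594), 82.87498474121094)
top blue 3320.0 (130, 125, 63, 91) ((157.38336181640625, 168.31138610839844), (87.28312683105469, 60.035301208496094), 82.23483276367188)
scene brush 478.0 (115, 326, 27, 24) ((128.0, 337.5), (23.0, 26.0), 90.0)
scene brush 852.0 (202, 131, 81, 35) ((241.60000610351562, 149.29998779296875), (16.127614974975586, 81.9029769897461), 71.56504821777344)
scene brush 542.0 (305, 105, 28, 26) ((318.5, 117.5), (25.0, 27.0), 90.0)
scene blue 4022.0 (298, 158, 95, 94) ((356.6538391113281, 204.2307586669922), (105.94773864746094, 72.94307708740234), 56.3099365234375)
```

View pics/crop_slot.png

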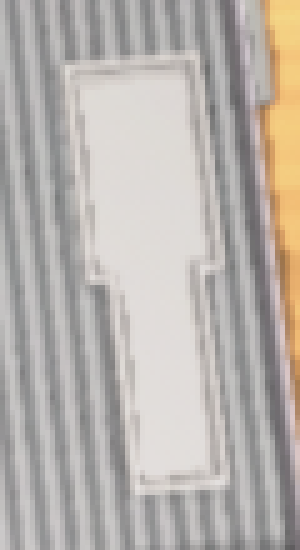

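View pics/crop_brush.png

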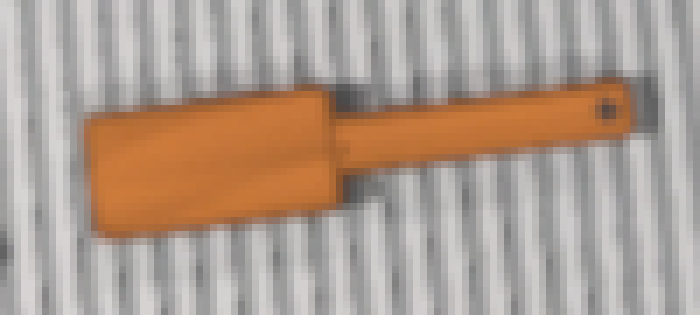

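View pics/crop_dish.png

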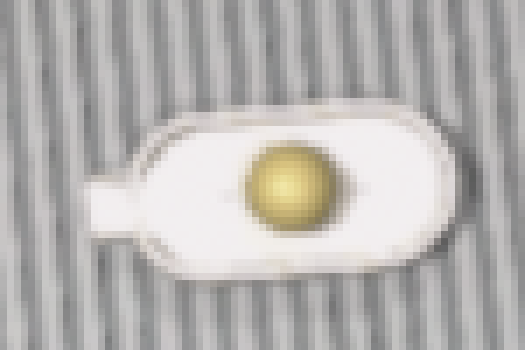

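Run:
```python
from h import *
c={n:dict(np.load(n+"0.npz")) for n in("top","scene")}
t=c["top"]
def P(pts,s,off,z): return plane(t,np.array(pts,float)/s+np.array(off)-.5,z)
def ln(a,b): d=b-a; return np.hypot(*d[:2]),np.degrees(np.arctan2(d[1],d[0]))
S=P([(65,65),(197,53),(222,270),(90,283),(137,494),(228,485)],5,(295,165),16)
print("slot",S); print(ln(S[0],S[1]),ln(S[3],S[0]),ln(S[2],S[1]),ln((S[4]+S[5])/2,(S[0]+S[1])/2),ln(S[4],S[5]))
# tray corners top z=30 (pixels in top)
B=P([(85,118),(97,238),(330,88),(340,205),(625,80),(632,135)],7,(180,230),36)
print("brush",B); print(ln(B[4]/2+B[5]/2,B[0]/2+B[1]/2),ln(B[2],B[0]),ln(B[3],B[1]),ln(B[0],B[1]))
D=P([(455,185),(137,192),(85,208),(290,103),(298,278)],7,(215,155),28)
print("dish",D); print(ln(D[0],D[1]),ln(D[0],D[2]),ln(D[3],D[4]))
print("ball",P([(291,187)],7,(215,155),31))
for n in c:
    hsv=cv2.cvtColor(c[n]["img"],cv2.COLOR_BGR2HSV)
    m=cv2.inRange(hsv,(18,60,60),(40,255,255));r=np.zeros_like(m)
    if n=="top": r[165:200,240:275]=255
    else: r[200:235,220:255]=255
    m&=r; M=cv2.moments(m,True); u=(M["m10"]/M["m00"],M["m01"]/M["m00"]); print(n,"ball",M["m00"],u,plane(c[n],[u],31))
    # white dish
    m=cv2.inRange(hsv,(0,0,205),(180,25,255));r=np.zeros_like(m)
    if n=="top": r[160:205,220:285]=255
    else: r[190:245,195:275]=255
    cs,_=cv2.findContours(m&r,cv2.RETR_EXTERNAL,cv2.CHAIN_APPROX_NONE);k=max(cs,key=cv2.contourArea)
    q=plane(c[n],k[:,0],28)[:,:2].astype(np.float32);print(n,"dish minrect",cv2.minAreaRect(q))
sc=c["scene"]["img"][90:350,95:275]
cv2.imwrite("pics/sc_crop.png",cv2.resize(sc,None,fx=2.2,fy=2.2,interpolation=cv2.INTER_NEAREST))
# cross-check in scene
vis=c["scene"]["img"].copy()
for X in np.r_[S,B,D]:
    u=proj(c["scene"],[X])[0]; cv2.circle(vis,(int(u[0]*4+2),int(u[1]*4+2)),2,(0,0,255),-1,shift=2)
cv2.imwrite("pics/sc_chk.png",cv2.resize(vis[90:350,95:345],None,fx=2.3,fy=2.3,interpolation=cv2.INTER_NEAREST))
```

```text
slot [[ 652.54 -141.84   16.  ]
 [ 657.55 -210.75   16.  ]
 [ 544.79 -218.41   16.  ]
 [ 539.57 -150.31   16.  ]
 [ 432.6  -169.87   16.  ]
 [ 436.01 -216.27   16.  ]]
(np.float64(69.0970192402174), np.float64(-85.84570238559843)) (np.float64(113.29030045734842), np.float64(4.288700860275524)) (np.float64(113.01846580305264), np.float64(3.884045789542639)) (np.float64(221.37479515019663), np.float64(4.3454343478020405)) (np.float64(46.52317960071534), np.float64(-85.78796573555447))
brush [[482.36 155.6   36.  ]
 [440.36 151.59  36.  ]
 [490.98  68.91  36.  ]
 [449.88  66.    36.  ]
 [491.48 -35.89  36.  ]
 [472.04 -37.85  36.  ]]
(np.float64(191.5525564398366), np.float64(96.11303194313845)) (np.float64(87.10964998087645), np.float64(95.6774328419549)) (np.float64(86.1140613303079), np.float64(96.34155377837715)) (np.float64(42.189651834358095), np.float64(-174.5525352754192))
dish [[643.14 -67.91  28.  ]
 [642.77  48.03  28.  ]
 [637.25  67.01  28.  ]
 [674.59  -8.42  28.  ]
 [610.11  -9.81  28.  ]]
(np.float64(115.93630968213638), np.float64(90.18497460537722)) (np.float64(135.044986306547), np.float64(92.5004486712176)) (np.float64(64.49326708852382), np.float64(-178.7652745209459))
ball [[643.09  -7.95  31.  ]]
top ball 122.0 (256.172131147541, 181.34426229508196) [[642.75  -8.2   31.  ]]
top dish minrect ((642.122314453125, -0.21463775634765625), (62.29875564575195, 134.11578369140625), 3.668408155441284)
scene ball 183.0 (235.38251366120218, 215.36612021857923) [[642.9   -9.03  31.  ]]
scene dish minrect ((648.436279296875, -2.7978973388671875), (130.61798095703125, 58.64683151245117), 86.26567840576172)
```

View pics/sc_chk.png

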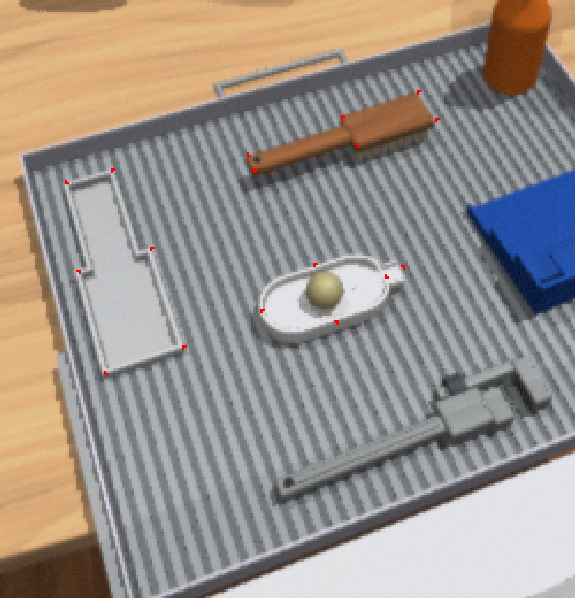

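Both views agree. Sizes measured against those given: slot length 221 mm (222), bay 69 mm wide over the walls, dish 134 by 62 mm, brush 192 mm (196). The tray's yaw is about 4.3°. Brush centre is about (471.6, 58.4) with axis 96.1°, slot centre about (545.6, -184.6) and dish about (643, -8.5). I'll move over the brush's balance point at (468.7, 85.2).

Request:
move_arm([
  [31, -44, 0, 0, 0, -0.12, 85],
  [31, -44, 0, 0, 0, -0.12, 85],
  [31, -44, 0, 0, 0, -0.12, 85],
  [31, -44, 0, 0, 0, -0.12, 85],
  [31, -44, 0, 0, 0, -0.12, 85],
], grip_force=50)

```text
t: 0.78
position: [322.1, 299.3, 192.7]
tcp_rot: [-0.0, 0.443, 0.896, -0.001]
ft_force: [0.6, 0.5, -0.1]
gripper_width: 85.2
```

Request:
move_arm([
  [31, -44, 0, 0, 0, -0.12, 85],
  [31, -44, 0, 0, 0, -0.12, 85],
  [31, -44, 0, 0, 0, -0.12, 85],
  [31, -44, 0, 0, 0, -0.12, 85],
  [0, 0, 0, 0, 0, 0, 85],
])

```text
t: 1.4
position: [450.4, 114.3, 192.7]
tcp_rot: [-0.0, 0.652, 0.758, -0.0]
ft_force: [-0.4, -0.1, -0.3]
gripper_width: 85.1
```

Request:
move_arm([
  [18, -29, -30, 0, 0, -0.044, 85],
  [0, 0, -30, 0, 0, 0, 85],
  [0, 0, 0, 0, 0, 0, 85],
])

```text
t: 1.78
position: [468.2, 85.5, 131.5]
tcp_rot: [-0.0, 0.668, 0.744, -0.0]
ft_force: [0.2, 0.6, 0.3]
gripper_width: 85.3
```

Run:
```python
from h import *
from workcell import *
c=capture("wrist");np.savez("wrist1.npz",**c);cv2.imwrite("pics/wrist1.png",c["img"]);o=get_obs();print(o["position"],o["tcp_rot"],c["world_from_camera"])
```

```text
[469.12  85.61 132.74] [0.   0.67 0.74 0.  ] [[  0.99  -0.1   -0.03 460.25]
 [  0.11   0.94   0.32 169.68]
 [ -0.    -0.33   0.95 310.73]
 [  0.     0.     0.     1.  ]]
```

View pics/wrist1.png

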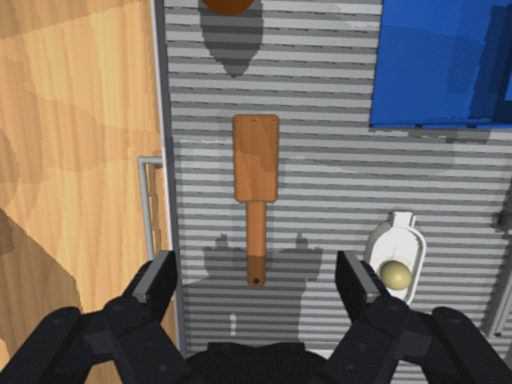

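The wrist view shows the brush upright in the image. Its head corners are at (234,115) and (279,115), the neck is at row 202, and the handle end is at (256,286). I'll use this to refine the brush pose.

Run:
```python
from h import *
c=dict(np.load("wrist1.npz"))
hsv=cv2.cvtColor(c["img"],cv2.COLOR_BGR2HSV)
m=cv2.inRange(hsv,(3,120,40),(18,255,220));m[:105]=0;m[:,:200]=0;m[:,310:]=0;m[292:]=0
cs,_=cv2.findContours(m,cv2.RETR_EXTERNAL,cv2.CHAIN_APPROX_NONE);k=max(cs,key=cv2.contourArea)
print(cv2.boundingRect(k))
q=plane(c,k[:,0],36)[:,:2].astype(np.float32);r=cv2.minAreaRect(q);print(r)
p=plane(c,[(256.5,114.5),(256,201.5),(256,287)],36);print(p,np.linalg.norm(p[0]-p[2]),np.degrees(np.arctan2(*(p[0]-p[2])[[1,0]])),(p[0]+p[2])/2)
```

```text
(233, 115, 46, 171)
((471.87261962890625, 59.38896179199219), (43.453147888183594, 191.12733459472656), 6.207535743713379)
[[462.49 154.94  36.  ]
 [471.44  67.79  36.  ]
 [482.91 -38.34  36.  ]] 194.34776555189435 96.03377368480443 [472.7  58.3  36. ]
```

The wrist view confirms centre (472, 58.6) and axis 96.1°. The TCP is already over the grip point, so I go down and close.

Request:
move_arm([
  [0, 0, -45, 0, 0, 0, 85],
  [0, 0, -40, 0, 0, 0, 85],
  [0, 0, -22, 0, 0, 0, 75],
  [0, 0, -5, 0, 0, 0, 65],
  [0, 0, 0, 0, 0, 0, 60],
])

```text
t: 2.45
position: [473.3, 89.0, 25.1]
tcp_rot: [0.004, 0.666, 0.746, 0.005]
ft_force: [-0.7, 0.3, 0.9]
gripper_width: 60.2
```

Run:
```python
from workcell import *
o=get_obs();print(o["position"],o["tcp_rot"],o["ft_force"],o["joint_vel"])
capture("wrist")
o=get_obs();print(o["position"],o["tcp_rot"],o["ft_force"],o["joint_vel"])
```

```text
[473.27652008  89.02948007  25.13004378] [0.00438154 0.66583264 0.74607113 0.00505539] [-0.66319111  0.30114766  0.92418355] [ 0.0060458  -0.01366297 -0.00771251  0.00204399  0.00768855 -0.00131385]
[473.44294407  89.01819681  25.33191078] [0.00454276 0.66587939 0.74602711 0.00524959] [ 0.87862585 -0.02973959 -0.32502879] [-0.00414755 -0.00492653  0.00235679 -0.00083611 -0.00662984  0.0004506 ]
```

Request:
move_arm([
  [-4, -3.5, -4, -0.002, 0.0137, 0, 60],
  [0, 0, -4, 0, 0, 0, 60],
  [0, 0, 0, 0, 0, 0, 60],
])

```text
t: 2.88
position: [470.3, 85.4, 18.8]
tcp_rot: [0.001, 0.666, 0.746, 0.001]
ft_force: [0.4, 0.1, 0.1]
gripper_width: 60.0
```

Now close; the brush should stop the fingers at about 46 mm.

Request:
move_arm([
  [-1, 0, -3, 0, 0.003, 0, 40],
  [0, 0, 0, 0, 0, 0, 40],
  [0, 0, 0, 0, 0, 0, 40],
  [0, 0, 0, 0, 0, 0, 40],
], grip_force=40)

```text
t: 3.38
position: [469.3, 85.4, 15.6]
tcp_rot: [-0.0, 0.666, 0.746, -0.0]
ft_force: [-0.6, 0.6, 1.0]
gripper_width: 40.1
```

The width went through 46 mm, so I check before lifting.

Run:
```python
from h import *
from workcell import *
for n in("wrist","scene"):
    c=capture(n);np.savez(n+"2.npz",**c);im=c["img"]
    if n=="scene": im=cv2.resize(im[90:220,170:370],None,fx=3,fy=3)
    cv2.imwrite(f"pics/{n}2.png",im)
o=get_obs();print(o["gripper_width"])
```

```text
39.69194922610343
```

View pics/wrist2.png

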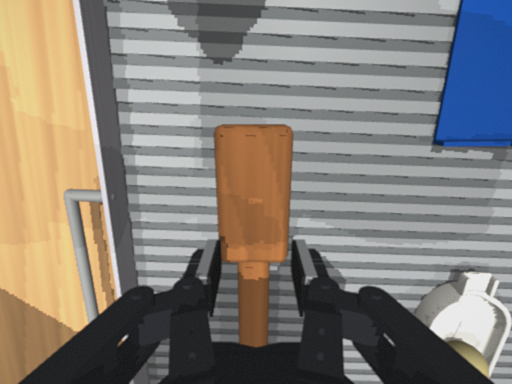

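View pics/scene2.png

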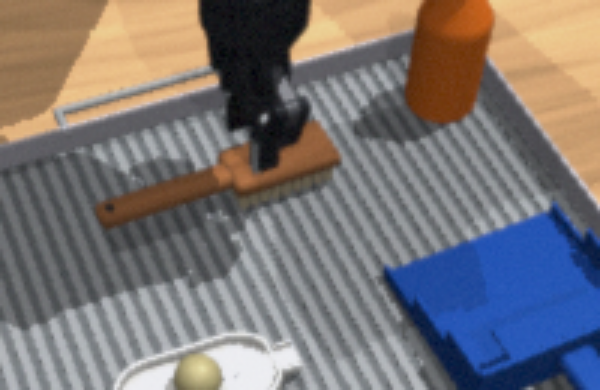

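Request:
move_arm([
  [0, 0, 0, 0, 0, 0, 30],
  [0, 0, 0, 0, 0, 0, 30],
])

```text
t: 3.72
position: [469.4, 85.4, 15.7]
tcp_rot: [-0.0, 0.666, 0.746, -0.0]
ft_force: [0.7, 0.4, 0.5]
gripper_width: 29.5
```

Run:
```python
from h import *
from workcell import *
o=get_obs();print(o["gripper_width"],o["position"],o["ft_force"])
c=capture("scene");im=c["img"]
P=[o["position"]+np.array([s*23,s*2.5,dz]) for s in(-1,1) for dz in(3,19)]
print(proj(c,P))
cv2.imwrite("pics/scene3.png",cv2.resize(im[100:190,190:310],None,fx=6,fy=6))
```

```text
29.543990458046316 [469.38  85.42  15.72] [0.66 0.43 0.5 ]
[[249.25 141.94]
 [249.28 137.3 ]
 [257.25 155.44]
 [257.4  150.86]]
```

View pics/scene3.png

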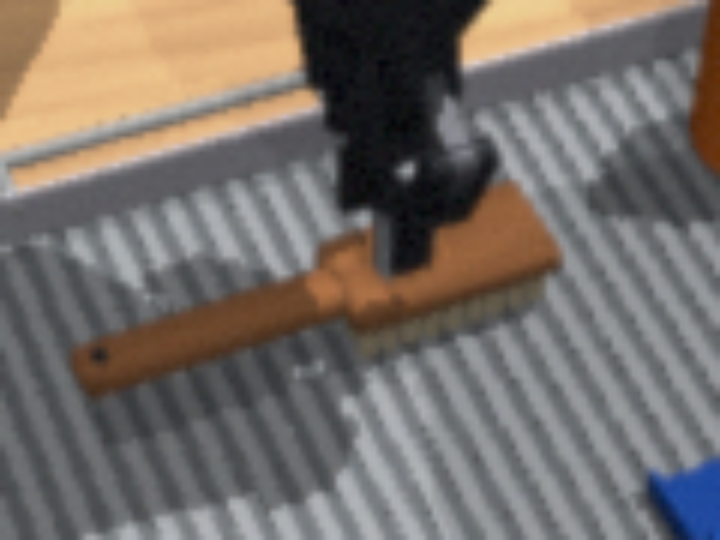

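The fingers slid shut over the top of the head, so the tips are higher than the TCP reading implies. I locate the tips from two views.

Run:
```python
from h import *
from workcell import *
for n in("wrist","top","scene"):
    c=capture(n);np.savez(n+"4.npz",**c)
    im=c["img"]
    if n=="wrist": im=cv2.resize(im[180:384,150:360],None,fx=2.8,fy=2.8)
    if n=="top": im=cv2.resize(im[200:300,150:300],None,fx=5,fy=5)
    if n!="scene":cv2.imwrite(f"pics/{n}4.png",im)
```

```text
(no output)
```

View pics/wrist4.png

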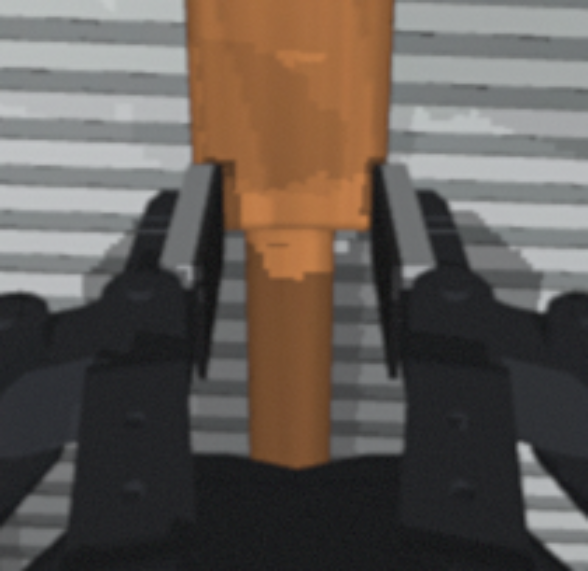

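View pics/top4.png

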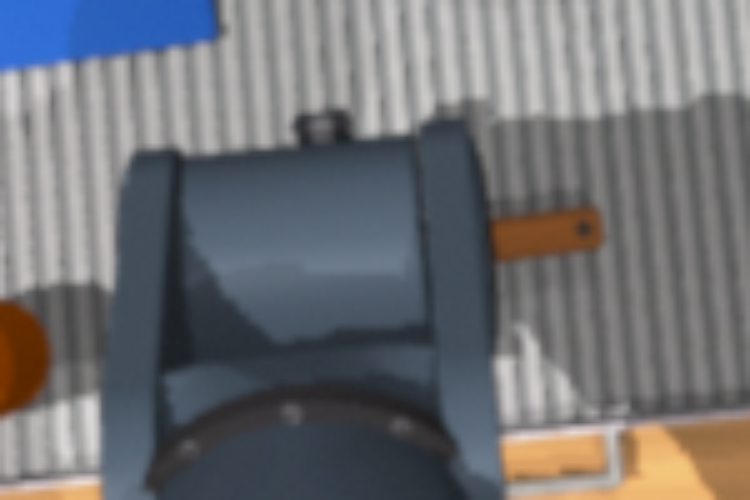

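Run:
```python
from h import *
s=dict(np.load("scene4.npz"));w=dict(np.load("wrist4.npz"))
o1,d1=ray(w,[(150+372/2.8,180+160/2.8)]);d1=d1[0]
for nm,uv in(("inner-left-low",(190+380/6,100+275/6)),("right-low",(190+430/6,100+262/6))):
    o2,d2=ray(s,[uv]);d2=d2[0]
    a=np.linalg.lstsq(np.c_[d1,-d2],o2-o1,rcond=None)[0]
    print(nm,o1+a[0]*d1,o2+a[1]*d2)
for z in(30,36,42): print(z,plane(s,[(190+380/6,100+275/6),(190+430/6,100+262/6)],z),plane(w,[(150+218/2.8,180+160/2.8),(150+372/2.8,180+160/2.8)],z))
```

```text
inner-left-low [486.98  89.89  38.38] [480.67  81.8   41.46]
right-low [484.87  96.37  51.12] [487.34  99.44  49.97]
30 [[470.83  85.13  30.  ]
 [470.17 105.84  30.  ]] [[452.47  81.5   30.  ]
 [488.38  85.61  30.  ]]
36 [[475.98  83.38  36.  ]
 [475.33 103.92  36.  ]] [[452.78  84.71  36.  ]
 [487.38  88.67  36.  ]]
42 [[481.14  81.64  42.  ]
 [480.49 101.99  42.  ]] [[453.09  87.92  42.  ]
 [486.38  91.73  42.  ]]
```

Both views put the tips at about z=40, some 20–25 mm above the reported TCP. I open and go lower in small steps, watching the force.

Request:
move_arm([
  [0, 0, 8, 0, 0, 0, 70],
  [0, 0, 0, 0, 0, 0, 70],
  [0, 0, 0, 0, 0, 0, 62],
  [0, 0, -8, 0, 0, 0, 62],
  [0, 0, -5, 0, 0, 0, 62],
])

```text
t: 4.55
position: [469.6, 85.4, 10.8]
tcp_rot: [0.0, 0.666, 0.746, 0.0]
ft_force: [0.0, -0.7, -0.3]
gripper_width: 62.0
```

Request:
move_arm([
  [0, 0, -4, 0, 0, 0, 62],
  [0, 0, 0, 0, 0, 0, 62],
])

```text
t: 4.8
position: [469.1, 85.4, 5.7]
tcp_rot: [-0.0, 0.666, 0.746, -0.001]
ft_force: [-0.3, 1.1, -0.2]
gripper_width: 62.1
```

Run:
```python
from h import *
from workcell import *
for n in("wrist","scene"):
    c=capture(n);np.savez(n+"5.npz",**c)
    im=c["img"]
    if n=="wrist": im=cv2.resize(im[180:384,150:360],None,fx=2.8,fy=2.8)
    else: im=cv2.resize(im[100:190,190:310],None,fx=6,fy=6)
    cv2.imwrite(f"pics/{n}5.png",im)
o=get_obs();print(o["position"],o["ft_force"],o["torque"])
```

```text
[469.32  85.41   6.08] [-0.26  0.37 -0.31] [-0.03 -0.05 -0.03]
```

View pics/wrist5.png

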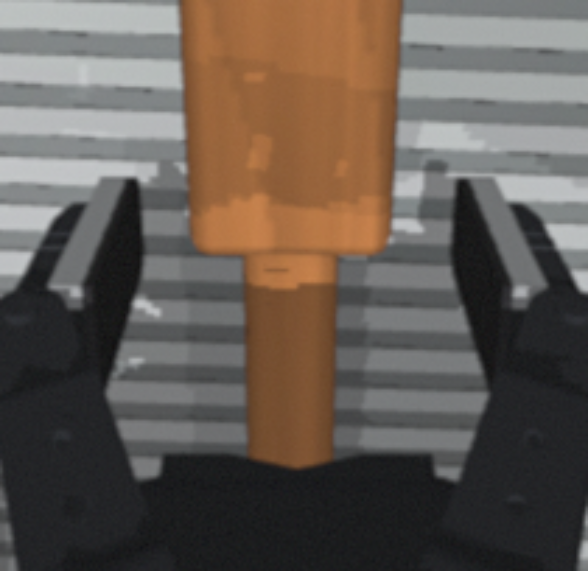

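View pics/scene5.png

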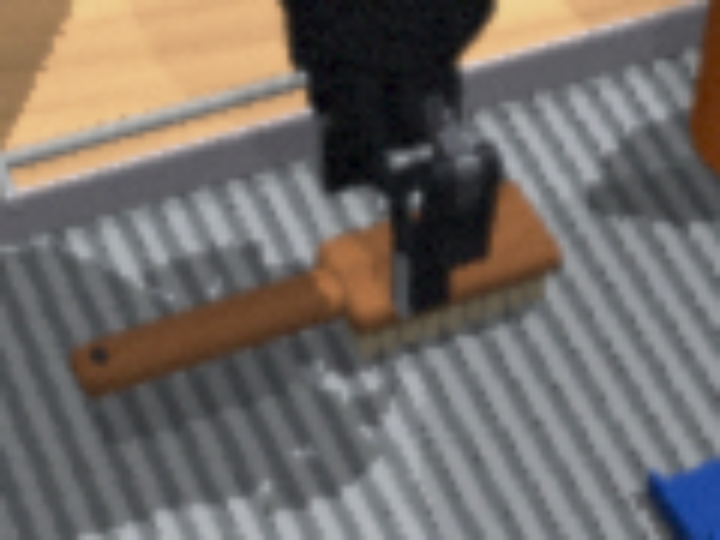

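Run:
```python
from h import *
s=dict(np.load("scene5.npz"));w=dict(np.load("wrist5.npz"))
for z in(10,20,30,40,45,50):
    p=plane(w,[(150+140/2.8,180+178/2.8),(150+457/2.8,180+178/2.8)],z)
    print(z,plane(s,[(190+400/6,100+315/6),(190+445/6,100+308/6)],z)[:,:2].ravel(),p[:,:2].ravel(),np.linalg.norm(p[0]-p[1]))
```

```text
10 [476.15  91.99 477.97 110.12] [432.6   68.86 511.64  77.94] 79.56408790872007
20 [484.43  89.07 486.22 106.94] [434.21  74.62 508.73  83.18] 75.016073462372
30 [492.71  86.14 494.47 103.77] [435.82  80.38 505.82  88.42] 70.46805901602396
40 [500.98  83.22 502.73 100.59] [437.43  86.14 502.92  93.66] 65.92004456967591
45 [505.12  81.76 506.85  99.  ] [438.23  89.02 501.46  96.28] 63.646037346501885
50 [509.26  80.3  510.98  97.42] [439.04  91.9  500.01  98.9 ] 61.37203012332785
```

By both views the tips are still about 35 mm behind the TCP at this opening, so I go about 20 mm lower, watching the force.

Request:
move_arm([
  [0, 0, -6, 0, 0, 0, 62],
  [0, 0, -6, 0, 0, 0, 58],
  [0, 0, -5, 0, 0, 0, 58],
  [0, 0, 0, 0, 0, 0, 58],
])

```text
t: 5.4
position: [469.4, 85.4, -12.1]
tcp_rot: [-0.0, 0.666, 0.746, -0.0]
ft_force: [0.2, -0.2, -0.8]
gripper_width: 58.1
```

Run:
```python
from h import *
from workcell import *
c=capture("scene");np.savez("scene6.npz",**c)
cv2.imwrite(f"pics/scene6.png",cv2.resize(c["img"][100:190,190:310],None,fx=6,fy=6))
o=get_obs();print(o["position"],o["ft_force"],o["torque"])
```

```text
[469.49  85.42 -11.88] [-0.58 -0.61 -0.28] [-0.02 -0.02 -0.03]
```

View pics/scene6.png

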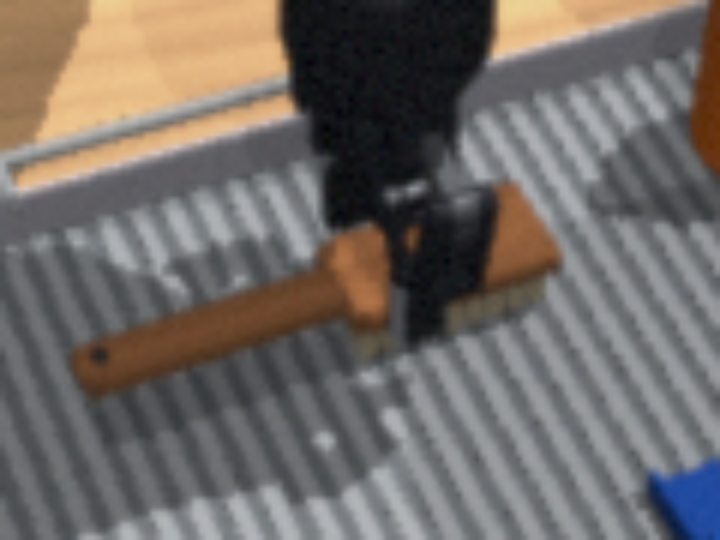

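The TCP reads -12 mm with no contact, which confirms the offset. The tip, at crop (415,345), now sits beside the wood. I close.

Request:
move_arm([
  [0, 0, 0, 0, 0, 0, 40],
  [0, 0, 0, 0, 0, 0, 40],
  [0, 0, 0, 0, 0, 0, 40],
  [0, 0, 0, 0, 0, 0, 40],
])

```text
t: 5.95
position: [469.8, 85.4, -11.3]
tcp_rot: [0.0, 0.666, 0.746, 0.0]
ft_force: [-0.7, 1.2, -0.5]
gripper_width: 44.9
```

Run:
```python
from h import *
from workcell import *
c=capture("scene");np.savez("scene7.npz",**c)
cv2.imwrite(f"pics/scene7.png",cv2.resize(c["img"][100:190,190:310],None,fx=6,fy=6))
o=get_obs();print(o["position"],o["ft_force"],o["gripper_width"])
```

```text
[469.77  85.46 -11.26] [-0.88 -0.2  -0.24] 44.82211726468995
```

View pics/scene7.png

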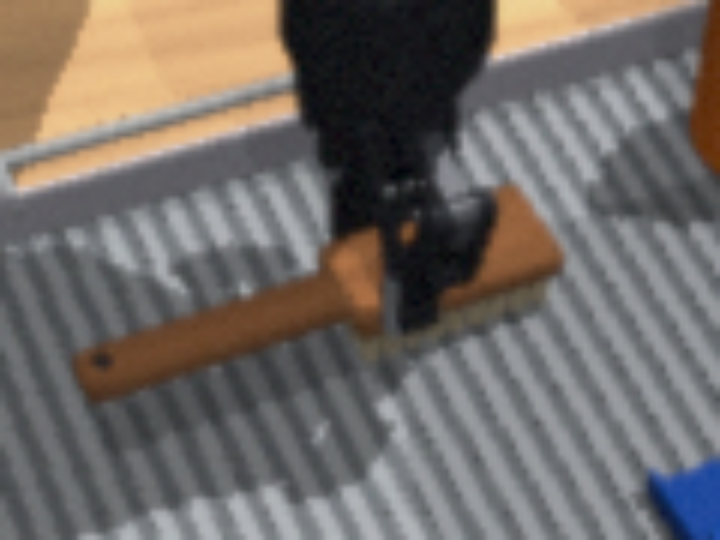

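Gripped at 44.9 mm. Now I lift straight up, then carry it to the compartment while turning -1.60 rad.

Request:
move_arm([
  [0, 0, 12, 0, 0, 0, 40],
  [0, 0, 20, 0, 0, 0, 40],
  [0, 0, 20, 0, 0, 0, 40],
  [0, 0, 20, 0, 0, 0, 40],
  [0, 0, 0, 0, 0, 0, 40],
])

```text
t: 6.62
position: [469.9, 85.5, 65.5]
tcp_rot: [0.001, 0.666, 0.746, 0.001]
ft_force: [0.1, 1.0, -0.5]
gripper_width: 44.9
```

Request:
move_arm([
  [10, -27, 0, 0, 0, -0.16, 40],
  [10, -27, 0, 0, 0, -0.16, 40],
  [10, -27, 0, 0, 0, -0.16, 40],
  [10, -27, 0, 0, 0, -0.16, 40],
  [10, -27, 0, 0, 0, -0.16, 40],
])

```text
t: 7.25
position: [519.1, -52.0, 63.3]
tcp_rot: [-0.0, 0.908, 0.418, -0.001]
ft_force: [0.0, 0.1, -0.3]
gripper_width: 44.7
```

Request:
move_arm([
  [10, -27, 0, 0, 0, -0.16, 40],
  [10, -27, 0, 0, 0, -0.16, 40],
  [10, -27, 0, 0, 0, -0.16, 40],
  [10, -27, 0, 0, 0, -0.16, 40],
  [10, -27, 0, 0, 0, -0.16, 40],
])

```text
t: 7.88
position: [568.3, -191.1, 59.4]
tcp_rot: [-0.002, 1.0, 0.018, -0.003]
ft_force: [0.9, 1.2, -1.1]
gripper_width: 44.7
```

Request:
move_arm([
  [4, 8, 0, -0.004, -0.006, 0.038, 40],
  [0, 0, 0, 0, 0, 0, 40],
])

```text
t: 8.12
position: [571.9, -183.8, 57.8]
tcp_rot: [-0.0, 0.999, 0.036, -0.0]
ft_force: [1.4, 0.0, 0.2]
gripper_width: 45.0
```

Run:
```python
from h import *
from workcell import *
for n in("top","scene","wrist"):
    c=capture(n);np.savez(n+"8.npz",**c);im=c["img"]
    if n=="scene": im=cv2.resize(im[100:300,60:260],None,fx=2.9,fy=2.9)
    if n=="top": im=cv2.resize(im[150:290,250:370],None,fx=4,fy=4)
    cv2.imwrite(f"pics/{n}8.png",im)
o=get_obs();print(o["position"],o["tcp_rot"],o["gripper_width"])
```

```text
[ 572.04 -184.19   58.36] [-0.    1.    0.04  0.  ] 45.013220659896454
```

View pics/scene8.png

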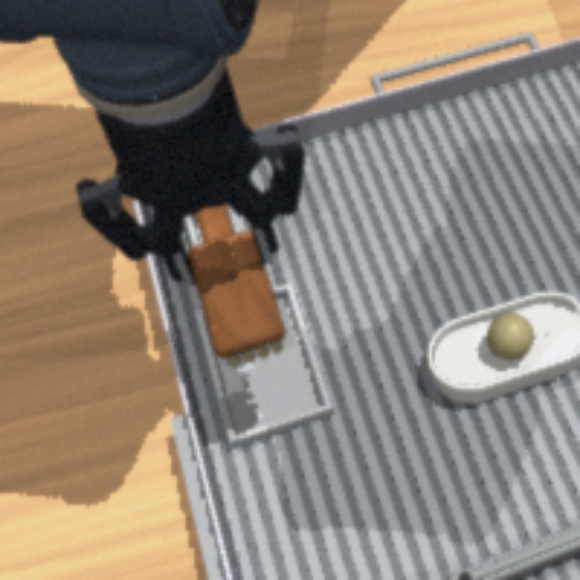

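View pics/top8.png

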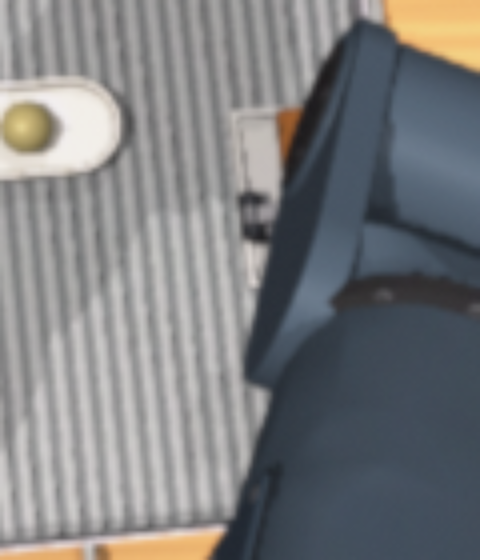

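View pics/wrist8.png

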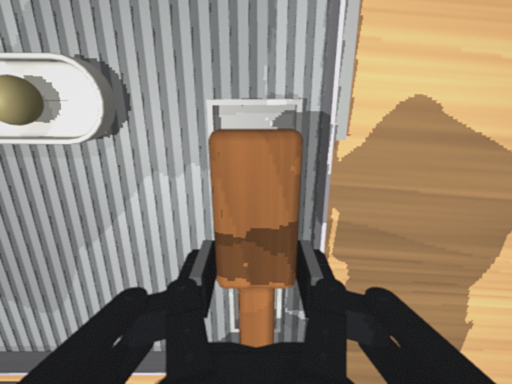

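The wrist view shows the held brush with head corners at (210,130) and (302,130), aligned with the bay, whose front wall is at row 100.

Run:
```python
from h import *
s=dict(np.load("scene8.npz"));w=dict(np.load("wrist8.npz"))
z=105.6
p=plane(w,[(210.5,130),(301.5,130),(216.5,288),(297,288)],z);print(p)
a=(p[0]+p[1])/2;b=(p[2]+p[3])/2;print(a,b,np.linalg.norm(a-b),np.degrees(np.arctan2(*(a-b)[[1,0]])),np.linalg.norm(p[0]-p[1]))
q=plane(s,[(60+220/2.9,100+356/2.9),(60+284/2.9,100+337/2.9)],z);print(q,q.mean(0))
# slot in wrist view
print(plane(w,[(208,100),(302,98)],16))
print(proj(w,[[655,-176.3,16]]))
```

```text
[[ 641.48 -157.78  105.6 ]
 [ 644.51 -199.59  105.6 ]
 [ 554.62 -162.85  105.6 ]
 [ 557.88 -207.97  105.6 ]]
[ 642.99 -178.68  105.6 ] [ 556.25 -185.41  105.6 ] 87.00028802199729 4.433997007959279 41.918107015047326
[[ 650.32 -197.59  105.6 ]
 [ 648.3  -156.87  105.6 ]] [ 649.31 -177.23  105.6 ]
[[ 652.85 -142.04   16.  ]
 [ 659.34 -212.01   16.  ]]
[[253.88 100.47]]
```

Head end is at (643.0,-178.7) against a wanted (643.3,-177.2), with axis 4.4° and the nose slightly drooped. I shift +1.5 in y and lower gently.

Request:
move_arm([
  [0, 1.5, -15, 0, 0, 0, 40],
  [0, 0, -15, 0, 0, 0, 40],
  [0, 0, -12, 0, 0, 0, 40],
  [0, 0, -8, 0, 0, 0, 40],
  [0, 0, 0, 0, 0, 0, 40],
])

```text
t: 8.9
position: [571.0, -181.6, 3.7]
tcp_rot: [-0.001, 0.999, 0.037, -0.001]
ft_force: [0.5, 0.3, -0.8]
gripper_width: 44.8
```

Run:
```python
from h import *
from workcell import *
for n in("wrist","scene"):
    c=capture(n);np.savez(n+"9.npz",**c);im=c["img"]
    if n=="scene": im=cv2.resize(im[120:280,90:240],None,fx=3.6,fy=3.6)
    cv2.imwrite(f"pics/{n}9.png",im)
o=get_obs();print(o["position"],o["tcp_rot"],o["ft_force"])
```

```text
[ 571.51 -181.77    4.62] [-0.    1.    0.04 -0.  ] [ 0.06  0.13 -1.11]
```

View pics/scene9.png

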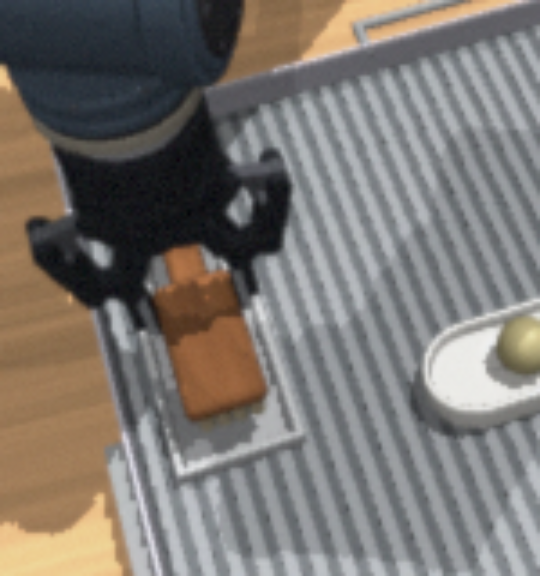

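View pics/wrist9.png

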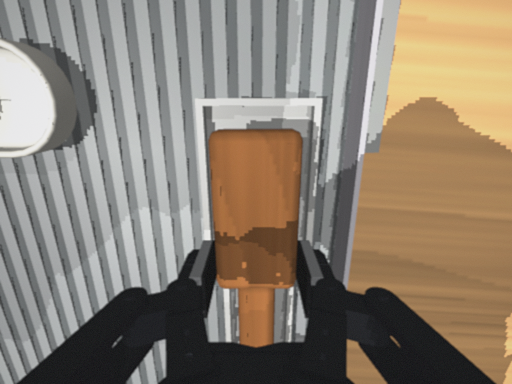

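The brush sits centred over the bay in both views. I lower the rest and release.

Request:
move_arm([
  [1, -0.5, -5, 0, 0, 0, 40],
  [0, 0, -4, 0, 0, 0, 40],
  [0, 0, -3, 0, 0, 0, 40],
  [0, 0, 0, 0, 0, 0, 40],
])

```text
t: 9.5
position: [573.2, -182.6, -7.3]
tcp_rot: [0.0, 0.999, 0.037, 0.0]
ft_force: [0.4, -0.7, -0.9]
gripper_width: 44.7
```

Request:
move_arm([
  [0, 0, -2.5, 0, 0, 0, 40],
  [0, 0, 0, 0, 0, 0, 52],
  [0, 0, 0, 0, 0, 0, 58],
  [0, 0, 0, 0, 0, 0, 58],
  [0, 0, 0, 0, 0, 0, 58],
])

```text
t: 10.12
position: [573.5, -182.7, -9.5]
tcp_rot: [0.0, 0.999, 0.037, 0.001]
ft_force: [0.3, 0.9, 0.2]
gripper_width: 58.2
```

Request:
move_arm([
  [0, 0, 15, 0, 0, 0, 58],
  [0, 0, 25, 0, 0, 0, 58],
  [0, 0, 40, 0, 0, 0, 85],
  [0, 0, 40, 0, 0, 0, 85],
  [0, 0, 0, 0, 0, 0, 85],
])

```text
t: 10.75
position: [573.8, -182.8, 118.5]
tcp_rot: [0.001, 0.999, 0.037, 0.002]
ft_force: [0.8, -0.6, -0.3]
gripper_width: 84.9
```

Run:
```python
from h import *
from workcell import *
for n in("wrist","scene"):
    c=capture(n);np.savez(n+"10.npz",**c);im=c["img"]
    if n=="scene": im=cv2.resize(im[120:280,90:290],None,fx=3.6,fy=3.6)
    cv2.imwrite(f"pics/{n}10.png",im)
o=get_obs();print(o["position"],o["tcp_rot"],o["ft_force"])
```

```text
[ 572.08 -182.12  115.01] [-0.    1.    0.04 -0.  ] [-1.16  0.7  -0.46]
```

View pics/scene10.png

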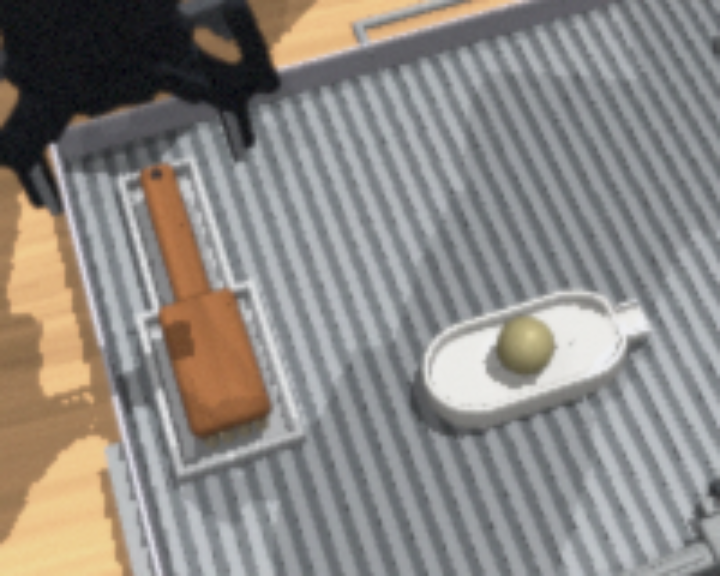

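View pics/wrist10.png

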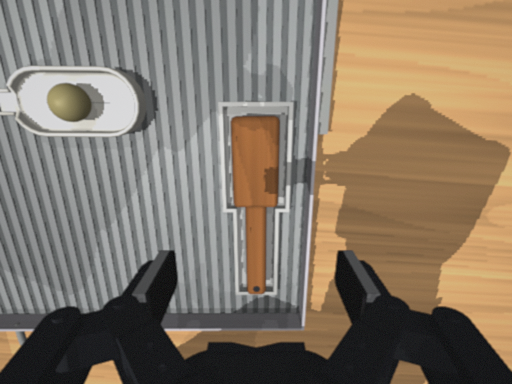

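The brush lies in the compartment. I check its numbers.

Run:
```python
from h import *
sc=np.array([545.6,-184.6]);u=np.array([.9971,.0752])
for n,a,b,b2 in(("wrist",(256,115.5),(257,294),(255.5,208)),("scene",(90+237/3.6,120+423/3.6),(90+155/3.6,120+165/3.6),(90+200/3.6,120+296/3.6))):
    w=dict(np.load(n+"10.npz"));p=plane(w,[a,b,b2],36)[:,:2]
    d=p[0]-p[1];ax=d/np.hypot(*d);c=p.copy()[:2].mean(0);print(n,np.hypot(*d),np.degrees(np.arctan2(d[1],d[0])),"centre",c,"err",c-sc,"head err",c+53*ax-sc-53*u,"neck x",(p[2]-c)@ax)
print("slot/dish check",plane(w if 0 else dict(np.load("wrist10.npz")),[(257,103),(256,293)],16))
w=dict(np.load("wrist10.npz"))
hsv=cv2.cvtColor(w["img"],cv2.COLOR_BGR2HSV)
m=cv2.inRange(hsv,(0,0,195),(180,30,255));m[:, 155:]=0;m[:55]=0;m[145:]=0
m=cv2.morphologyEx(m,cv2.MORPH_OPEN,np.ones((3,3)))
m=cv2.morphologyEx(m,cv2.MORPH_CLOSE,np.ones((9,9)))
cs,_=cv2.findContours(m,cv2.RETR_EXTERNAL,cv2.CHAIN_APPROX_NONE);k=max(cs,key=cv2.contourArea);print(cv2.boundingRect(k))
cv2.imwrite("pics/dm.png",cv2.resize(np.hstack([m[50:150,:160],hsv[50:150,:160,2]]),None,fx=2.4,fy=4))
x,y=48,100
print(plane(w,[(20,101)],28), plane(w,[(142,101),(15,101),(80,67),(80,135)],28))
```

```text
wrist 193.1707885768036 4.554012805818163 centre [ 547.86 -185.31] err [ 2.26 -0.71] head err [ 2.24 -0.49] neck x 7.115924613686138
scene 196.66963661342456 5.023909407042347 centre [ 550.9  -182.29] err [5.3  2.31] head err [5.25 2.96] neck x 8.433812975036686
slot/dish check [[ 654.64 -177.89   16.  ]
 [ 437.18 -192.98   16.  ]]
(0, 67, 138, 69)
[[640.66  37.9   28.  ]] [[648.82 -72.97  28.  ]
 [640.33  42.44  28.  ]
 [673.39 -20.23  28.  ]
 [613.75 -12.69  28.  ]]
```

The brush is within 2–6 mm of its place in both views; the limit is 18 mm. Before going for the dish I check the clearance between the gripper body and the ball, since the fingers are shorter than the TCP reading.

Run:
```python
from h import *
w=dict(np.load("wrist5.npz"));o,d=ray(w,[(150+297/2.8,180+460/2.8)]);d=d[0]
print("cam",o)
for f in(0,25,38,42.5):
    a=(85.4+f-o[1])/d[1];print("body ray y+",f,o+a*d)
# tips open, TCP 572.1,-182.1,115 (scene10 vs wrist10)
s=dict(np.load("scene10.npz"));w=dict(np.load("wrist10.npz"))
for nm,us,uw in(("left(+y)",(90+243/3.6,120+158/3.6),(175,252)),("right",(90+50/3.6,120+212/3.6),(337,252))):
    o1,d1=ray(w,[uw]);o2,d2=ray(s,[us]);d1=d1[0];d2=d2[0]
    a=np.linalg.lstsq(np.c_[d1,-d2],o2-o1,rcond=None)[0];print(nm,o1+a[0]*d1,o2+a[1]*d2)
```

```text
cam [460.75 169.63 184.94]
body ray y+ 0 [470.39  85.4  106.36]
body ray y+ 25 [467.53 110.4  129.69]
body ray y+ 38 [466.04 123.4  141.81]
body ray y+ 42.5 [465.53 127.9  146.01]
left(+y) [ 571.62 -135.94  155.97] [ 570.01 -134.53  157.34]
right [ 577.55 -229.43  154.57] [ 575.6  -232.82  156.93]
```

Run:
```python
from h import *
w=dict(np.load("wrist9.npz"))
cv2.imwrite("pics/w9c.png",cv2.resize(w["img"][220:350,170:340],None,fx=4.5,fy=4.5,interpolation=cv2.INTER_NEAREST))
for z in(30,35,40,45): print(z,plane(w,[(215.5,241),(296.5,241)],z)[:,:2].ravel())
```

```text
30 [ 571.64 -156.45  575.3  -205.9 ]
35 [ 574.41 -157.06  577.95 -204.89]
40 [ 577.18 -157.67  580.6  -203.88]
45 [ 579.95 -158.27  583.25 -202.87]
```

View pics/w9c.png

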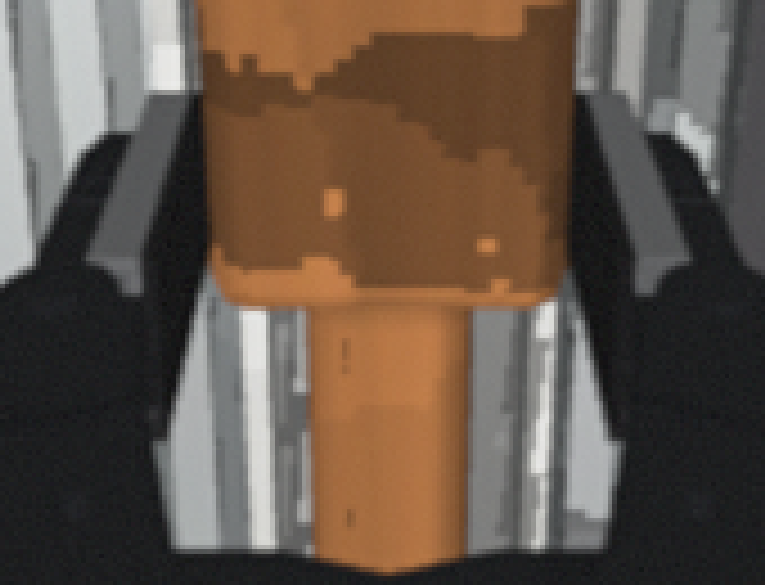

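The tool is uniformly about 35 mm shorter than reported, and the body likewise, so the ball has clearance. Now I move above the dish and turn back.

Request:
move_arm([
  [7, 18, 0, 0, 0, 0.156, 85],
  [7, 18, 0, 0, 0, 0.156, 85],
  [7, 18, 0, 0, 0, 0.156, 85],
  [7, 18, 0, 0, 0, 0.156, 85],
  [7, 18, 0, 0, 0, 0.156, 85],
])

```text
t: 11.48
position: [603.8, -89.7, 108.7]
tcp_rot: [-0.002, 0.906, 0.424, -0.006]
ft_force: [-0.5, -0.6, 0.3]
gripper_width: 84.7
```

Request:
move_arm([
  [7, 17, 0, 0, 0, 0.156, 85],
  [7, 17, 0, 0, 0, 0.156, 85],
  [7, 17, 0, 0, 0, 0.156, 85],
  [7, 17, 0, 0, 0, 0.156, 85],
  [7, 17, 0, 0, 0, 0.156, 85],
])

```text
t: 12.1
position: [635.6, -1.1, 101.3]
tcp_rot: [-0.004, 0.667, 0.745, -0.011]
ft_force: [-0.6, -0.1, -0.5]
gripper_width: 85.1
```

Request:
move_arm([
  [0, 0, 0, 0, 0, 0, 85],
])

```text
t: 12.22
position: [635.1, -0.3, 99.9]
tcp_rot: [-0.005, 0.667, 0.745, -0.012]
ft_force: [-0.7, -0.1, -0.7]
gripper_width: 84.8
```

Request:
move_arm([
  [7.5, -5.5, 0, 0.011, -0.0235, -0.044, 85],
  [0, 0, 0, 0, 0, 0, 85],
])

```text
t: 12.48
position: [642.1, -7.4, 98.8]
tcp_rot: [-0.0, 0.686, 0.727, 0.001]
ft_force: [0.6, 0.4, -0.9]
gripper_width: 85.0
```

Run:
```python
from h import *
from workcell import *
for n in("wrist","scene"):
    c=capture(n);np.savez(n+"11.npz",**c);im=c["img"]
    if n=="scene": im=cv2.resize(im[120:280,170:370],None,fx=3.6,fy=3.6)
    cv2.imwrite(f"pics/{n}11.png",im)
np.set_printoptions(precision=4)
o=get_obs();print(o["position"],o["tcp_rot"],o["ft_force"])
```

```text
[641.9794  -6.8757  98.9397] [-0.0003  0.6856  0.728   0.0003] [ 0.7986 -0.0628  0.3101]
```

View pics/wrist11.png

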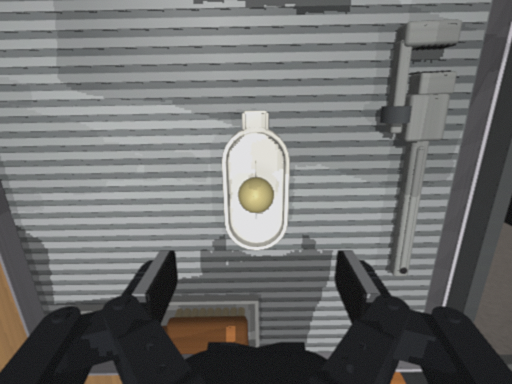

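View pics/scene11.png

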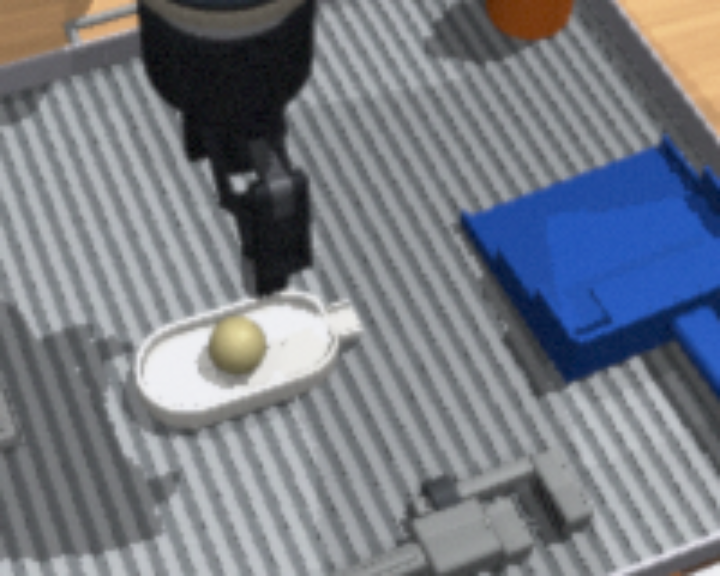

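The wrist view shows the dish upright in the image, with rim cols 223–289, lip end at row 111, round end at row 249 and ball at (256,195).

Run:
```python
from h import *
w=dict(np.load("wrist11.npz"))
hsv=cv2.cvtColor(w["img"],cv2.COLOR_BGR2HSV)
m=cv2.inRange(hsv,(18,60,40),(40,255,255));m[:165]=0;m[225:]=0;m[:,:225]=0;m[:,290:]=0
M=cv2.moments(m,True);u=(M["m10"]/M["m00"],M["m01"]/M["m00"]);print("ball",u,M["m00"],plane(w,[u],31))
g=w["img"][100:260,210:305]; cv2.imwrite("pics/w11c.png",cv2.resize(g,None,fx=3.6,fy=3.6,interpolation=cv2.INTER_NEAREST))
p=plane(w,[(255.5,110.5),(256,249.5),(222.5,180),(289,180)],28);print(p)
d=p[0]-p[1];print(np.linalg.norm(d),np.degrees(np.arctan2(d[1],d[0])),np.linalg.norm(p[2]-p[3]),(p[2]+p[3])/2, "centre from ends",p[1]+d*61/136,p[0]-d*75/136)
```

```text
ball (255.57158234660926, 194.6286329386437) 929.0 [[643.12  -7.96  31.  ]]
[[638.73  66.99  28.  ]
 [647.   -67.61  28.  ]
 [611.75   3.56  28.  ]
 [673.3    7.12  28.  ]]
134.84846502164626 93.51512565059615 61.65098611128738 [642.52   5.34  28.  ] centre from ends [643.29  -7.24  28.  ] [643.29  -7.24  28.  ]
```

View pics/w11c.png

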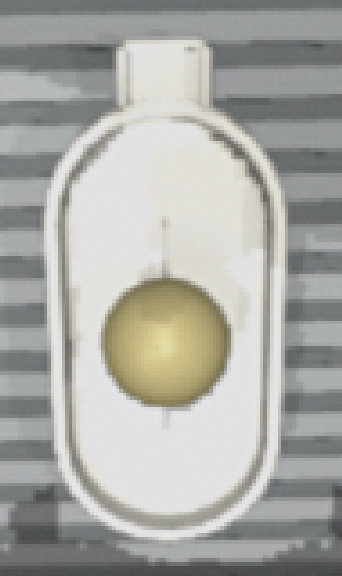

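Dish centre is about (643.2,-7.8) with axis 93.5°, and the jaws are aligned (3.4°). I descend with small corrections.

Request:
move_arm([
  [1, 2, -25, 0, 0, 0, 85],
  [0, 0, -25, 0, 0, 0, 85],
  [0, 0, -20, 0, 0, 0, 82],
  [0, 0, -15, 0, 0, 0, 80],
  [0, 0, 0, 0, 0, 0, 80],
])

```text
t: 13.2
position: [643.3, -6.1, 12.2]
tcp_rot: [0.0, 0.687, 0.727, 0.001]
ft_force: [0.2, -0.4, 0.4]
gripper_width: 80.1
```

Request:
move_arm([
  [0, 1, -10, 0, 0, 0, 80],
  [0, 0, -10, 0, 0, 0, 78],
  [0, 0, -6, 0, 0, 0, 78],
  [0, 0, 0, 0, 0, 0, 78],
])

```text
t: 13.7
position: [644.2, -5.1, -14.2]
tcp_rot: [0.001, 0.687, 0.727, 0.001]
ft_force: [-0.1, 0.7, 0.3]
gripper_width: 78.1
```

Run:
```python
from h import *
from workcell import *
for n in("wrist","scene"):
    c=capture(n);np.savez(n+"12.npz",**c);im=c["img"]
    if n=="scene": im=cv2.resize(im[150:260,170:300],None,fx=5,fy=5)
    cv2.imwrite(f"pics/{n}12.png",im)
np.set_printoptions(precision=4)
o=get_obs();print(o["position"],o["tcp_rot"],o["ft_force"])
```

```text
[644.5674  -5.1452 -13.6024] [0.0016 0.6871 0.7266 0.0018] [-0.1224  0.6923  0.4527]
```

View pics/wrist12.png

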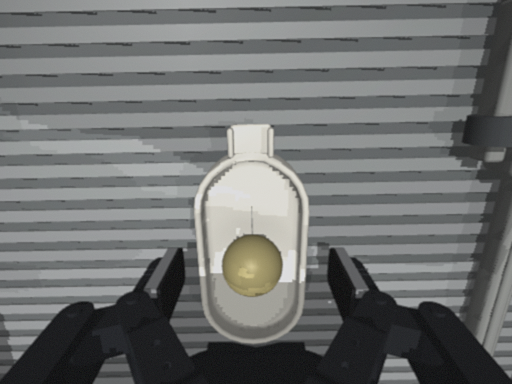

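View pics/scene12.png

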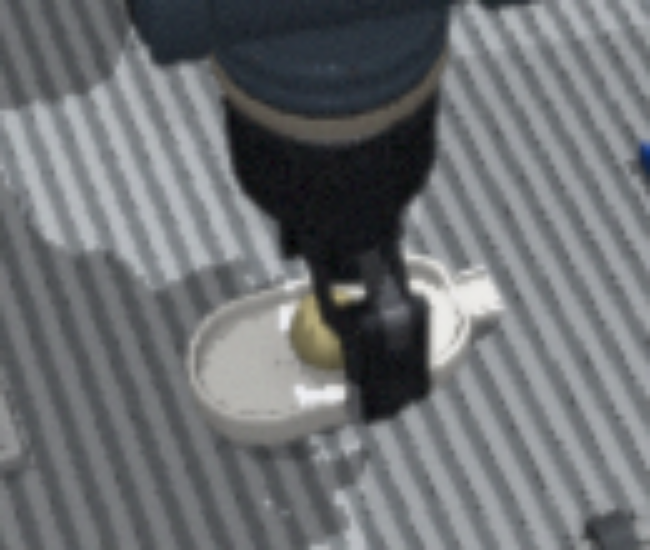

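Run:
```python
from h import *
w=dict(np.load("wrist12.npz"));s=dict(np.load("scene12.npz"))
for z in(15,20,25,30,35): print(z,plane(w,[(185,250),(329,250)],z)[:,:2].ravel(),plane(s,[(170+352/5,150+420/5),(170+430/5,150+400/5)],z)[:,:2].ravel())
print(plane(w,[(252.5,265.5)],31),plane(w,[(250.5,126),(253,344)],28),proj(s,[[674,-7.8,28],[674,-7.8,6]])-[170,150])
```

```text
15 [602.42 -10.17 689.82  -5.48] [679.11  -9.4  679.6   23.83]
20 [603.66  -7.19 688.16  -2.65] [681.86 -10.16 682.35  22.83]
25 [604.91  -4.2  686.49   0.18] [684.61 -10.93 685.1   21.83]
30 [606.15  -1.22 684.82   3.01] [687.36 -11.69 687.85  20.84]
35 [607.4    1.77 683.15   5.84] [690.11 -12.46 690.59  19.84]
[[643.47  -8.4   31.  ]] [[638.56  66.6   28.  ]
 [646.88 -67.96  28.  ]] [[70.35 78.47]
 [70.48 83.91]]
```

Pad centre is about at the TCP. I shift -2 in y, lower 14 mm, then close gradually.

Request:
move_arm([
  [-1, -2, -5, -0.001, 0.005, 0, 78],
  [0, 0, -5, 0, 0, 0, 76],
  [0, 0, -4, 0, 0, 0, 74],
  [0, 0, 0, 0, 0, 0, 70],
  [0, 0, 0, 0, 0, 0, 67],
], grip_force=30)

```text
t: 14.42
position: [643.8, -7.4, -28.2]
tcp_rot: [0.0, 0.687, 0.727, -0.0]
ft_force: [-1.0, -0.7, 0.2]
gripper_width: 67.1
```

Run:
```python
from h import *
from workcell import *
for n in("wrist","scene"):
    c=capture(n);np.savez(n+"13.npz",**c);im=c["img"]
    if n=="scene": im=cv2.resize(im[150:260,170:300],None,fx=5,fy=5)
    cv2.imwrite(f"pics/{n}13.png",im)
np.set_printoptions(precision=4)
o=get_obs();print(o["position"],o["tcp_rot"],o["ft_force"],o["gripper_width"])
```

```text
[643.8036  -7.3913 -28.0986] [ 0.0003  0.6871  0.7266 -0.0002] [ 1.2611 -1.5318 -0.315 ] 67.0960880337942
```

View pics/wrist13.png

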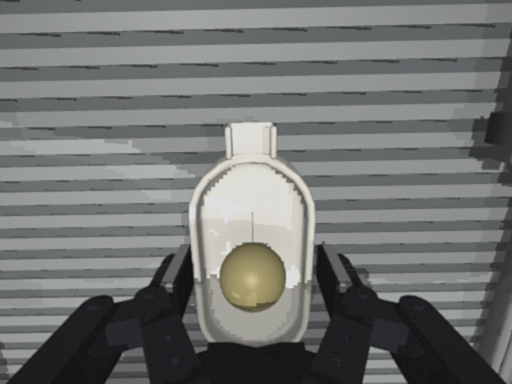

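View pics/scene13.png

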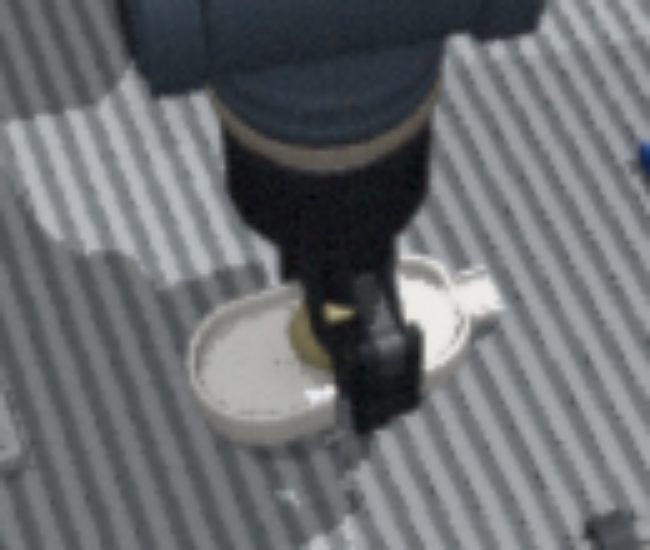

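The fingers flank the dish's long sides, symmetric in the wrist view (cols 190 and 316 against rim 192–314). I close gently, then increase the grip.

Request:
move_arm([
  [0, 0, 0, 0, 0, 0, 64],
  [0, 0, 0, 0, 0, 0, 62],
  [0, 0, 0, 0, 0, 0, 60],
  [0, 0, 0, 0, 0, 0, 58],
  [0, 0, 0, 0, 0, 0, 56],
], grip_force=30)

```text
t: 15.15
position: [643.6, -7.4, -27.7]
tcp_rot: [0.0, 0.687, 0.727, -0.0]
ft_force: [-0.7, 0.2, 2.3]
gripper_width: 61.3
```

Request:
move_arm([
  [0, 0, 0, 0, 0, 0, 50],
  [0, 0, 0, 0, 0, 0, 50],
  [0, 0, 0, 0, 0, 0, 50],
], grip_force=70)

```text
t: 15.52
position: [643.8, -7.4, -27.3]
tcp_rot: [0.0, 0.687, 0.727, -0.0]
ft_force: [-0.7, -0.3, 3.2]
gripper_width: 60.3
```

Run:
```python
from h import *
from workcell import *
for n in("wrist",):
    c=capture(n);np.savez(n+"14.npz",**c);im=c["img"]
    cv2.imwrite(f"pics/{n}14.png",im)
np.set_printoptions(precision=4)
o=get_obs();print(o["position"],o["tcp_rot"],o["ft_force"],o["gripper_width"])
```

```text
[643.8109  -7.3521 -27.3319] [ 0.0004  0.687   0.7266 -0.0002] [-0.7762 -0.7883  2.9619] 60.17279292544536
```

View pics/wrist14.png

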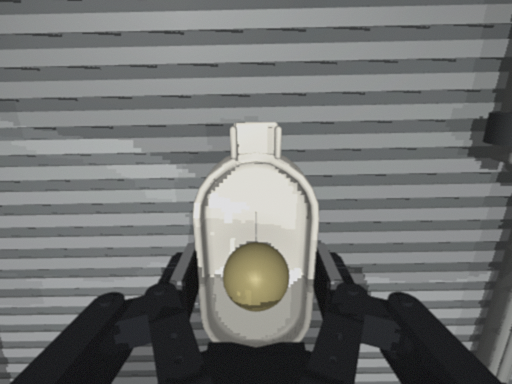

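Gripped at about 60 mm with the ball still centred. Now a slow straight lift.

Request:
move_arm([
  [0, 0, 2, 0, 0, 0, 50],
  [0, 0, 4, 0, 0, 0, 50],
  [0, 0, 5, 0, 0, 0, 50],
  [0, 0, 4, 0, 0, 0, 50],
  [0, 0, 0, 0, 0, 0, 50],
])

```text
t: 16.2
position: [643.6, -7.3, -12.1]
tcp_rot: [0.0, 0.687, 0.727, -0.0]
ft_force: [-0.6, 0.1, -2.2]
gripper_width: 60.0
```

Run:
```python
from h import *
from workcell import *
for n in("wrist","scene"):
    c=capture(n);np.savez(n+"15.npz",**c);im=c["img"]
    if n=="scene": im=cv2.resize(im[150:260,170:300],None,fx=5,fy=5)
    cv2.imwrite(f"pics/{n}15.png",im)
np.set_printoptions(precision=4)
o=get_obs();print(o["position"],o["tcp_rot"],o["ft_force"],o["gripper_width"])
```

```text
[643.3144  -7.3263 -12.495 ] [-0.      0.6871  0.7266 -0.0005] [ 0.5014 -0.7324 -2.3121] 60.421181124396504
```

View pics/wrist15.png

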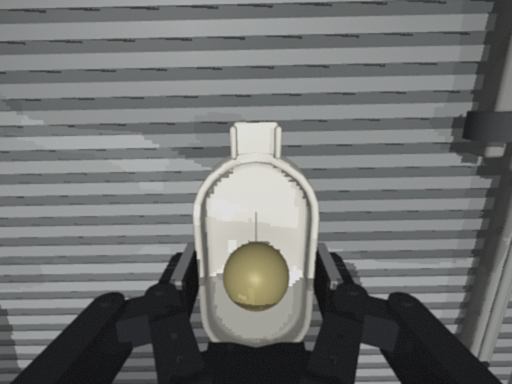

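View pics/scene15.png

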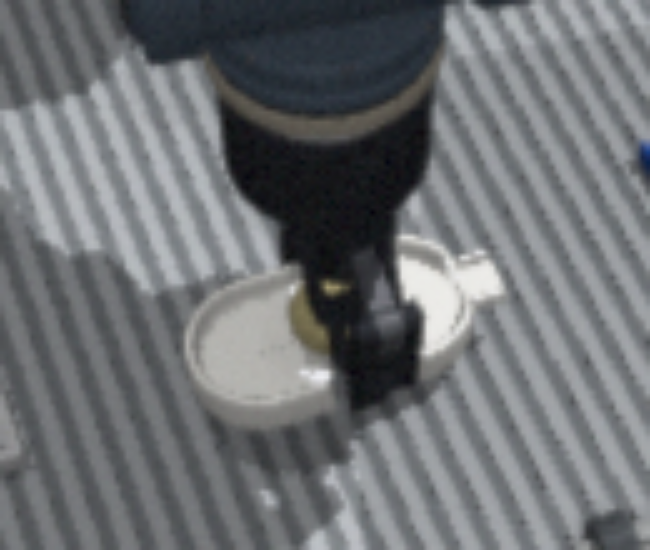

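The dish is in the same place in the hand as before the lift: lip at row 122, ball at (256,275). Wrist load is -2.2 N, matching the weight. I continue up.

Request:
move_arm([
  [0, 0, 5, 0, 0, 0, 50],
  [0, 0, 8, 0, 0, 0, 50],
  [0, 0, 9, 0, 0, 0, 50],
  [0, 0, 9, 0, 0, 0, 50],
  [0, 0, 9, 0, 0, 0, 50],
])

```text
t: 16.92
position: [643.1, -7.3, 29.9]
tcp_rot: [-0.0, 0.687, 0.727, -0.001]
ft_force: [0.0, 1.0, -2.6]
gripper_width: 60.3
```

Request:
move_arm([
  [0, 0, 9, 0, 0, 0, 50],
  [0, 0, 9, 0, 0, 0, 50],
  [0, 0, 9, 0, 0, 0, 50],
  [0, 0, 5, 0, 0, 0, 50],
  [0, 0, 0, 0, 0, 0, 50],
])

```text
t: 17.55
position: [643.5, -7.3, 65.3]
tcp_rot: [0.0, 0.687, 0.727, -0.0]
ft_force: [0.4, -0.6, -1.8]
gripper_width: 60.2
```

Request:
move_arm([
  [0, 0, 0, 0, 0, -0.03, 50],
  [0, 0, 0, 0, 0, -0.06, 50],
  [0, 0, 0, 0, 0, -0.07, 50],
  [0, 0, 0, 0, 0, -0.07, 50],
  [0, 0, 0, 0, 0, -0.07, 50],
])

```text
t: 18.18
position: [642.4, -7.2, 63.2]
tcp_rot: [-0.001, 0.793, 0.61, -0.001]
ft_force: [0.2, -0.4, -2.5]
gripper_width: 60.3
```

Request:
move_arm([
  [0, 0, 0, 0, 0, -0.07, 50],
  [0, 0, 0, 0, 0, -0.07, 50],
  [0, 0, 0, 0, 0, -0.07, 50],
  [0, 0, 0, 0, 0, -0.07, 50],
  [0, 0, 0, 0, 0, -0.07, 50],
])

```text
t: 18.8
position: [641.1, -7.1, 60.9]
tcp_rot: [-0.002, 0.891, 0.454, -0.003]
ft_force: [-0.0, -0.1, -2.9]
gripper_width: 60.5
```

Request:
move_arm([
  [0.5, 0, 0.5, 0, -0.004, -0.07, 50],
  [0.5, 0, 0.5, 0, -0.004, -0.07, 50],
  [0.5, 0, 0.5, 0, -0.002, -0.07, 50],
  [0.5, 0, 0.5, 0, -0.002, -0.07, 50],
  [0.5, 0, 0.5, 0, -0.002, -0.07, 50],
])

```text
t: 19.42
position: [642.4, -7.1, 61.0]
tcp_rot: [-0.0, 0.959, 0.283, 0.003]
ft_force: [-0.5, 0.3, -2.1]
gripper_width: 60.2
```

Request:
move_arm([
  [0, 0, 0.5, 0, -0.001, -0.07, 50],
  [0, 0, 0.5, 0, -0.001, -0.07, 50],
  [0, 0, 0.5, 0, -0.001, -0.07, 50],
  [0, 0, 0.5, 0, -0.001, -0.06, 50],
  [0, 0, 0.5, 0, 0, -0.05, 50],
])

```text
t: 20.05
position: [641.2, -7.0, 61.3]
tcp_rot: [0.0, 0.993, 0.118, 0.003]
ft_force: [-0.6, -0.3, -1.3]
gripper_width: 60.1
```

Request:
move_arm([
  [0, 0, 0.5, 0, 0.003, -0.06, 50],
  [0, 0, 0.5, 0, 0.002, -0.05, 50],
  [0, 0, 0, 0, 0, -0.04, 50],
  [0, 0, 0, 0, 0, -0.02, 50],
  [0, 0, 0, 0, 0, 0, 50],
])

```text
t: 20.68
position: [640.1, -6.9, 60.3]
tcp_rot: [-0.0, 1.0, 0.028, -0.001]
ft_force: [0.1, 0.7, -1.2]
gripper_width: 60.2
```

Run:
```python
from h import *
from workcell import *
for n in("wrist","scene","top"):
    c=capture(n);np.savez(n+"16.npz",**c);im=c["img"]
    if n=="scene": im=cv2.resize(im[80:330,80:330],None,fx=2.3,fy=2.3)
    if n=="top": im=cv2.resize(im[100:300,120:360],None,fx=2.8,fy=2.8)
    cv2.imwrite(f"pics/{n}16.png",im)
np.set_printoptions(precision=4)
o=get_obs();print(o["position"],o["tcp_rot"],o["ft_force"],o["gripper_width"],2*np.degrees(np.arctan2(o["tcp_rot"][2],o["tcp_rot"][1]))-90)
```

```text
[640.2338  -6.9     60.4325] [-0.0003  0.9996  0.0279 -0.0013] [-0.0986  0.2852 -1.9467] 60.241086225923965 -86.80486342529339
```

View pics/wrist16.png

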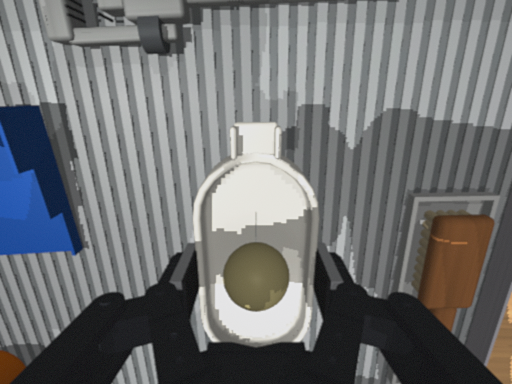

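View pics/scene16.png

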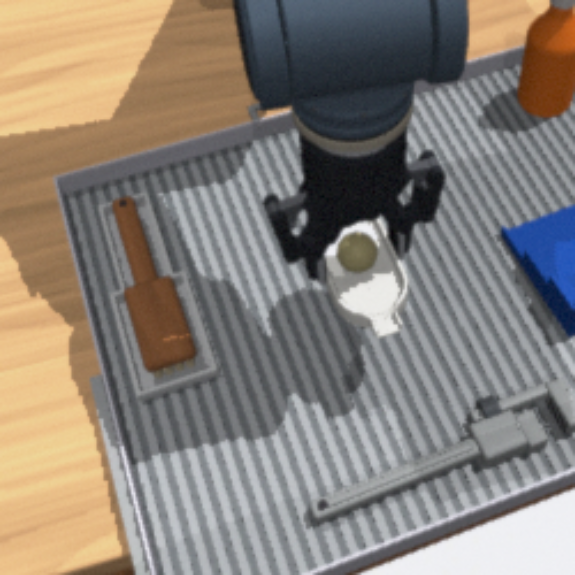

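View pics/top16.png

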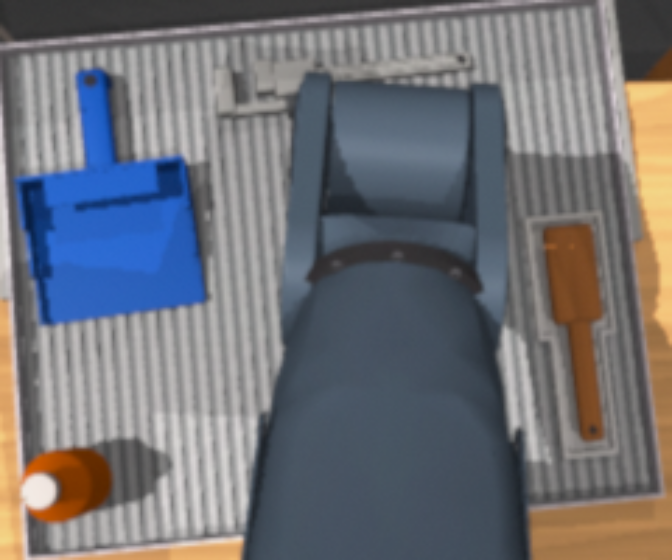

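The dish is unchanged in the hand: lip at row 122, ball at (256,276). The lip points to the sink, and the brush, wrench, dustpan and bottle are in place. I make a final 1° trim and hold.

Request:
move_arm([
  [0, 0, 1, 0, -0.002, 0.015, 50],
  [0, 0, 0, 0, 0, 0, 50],
  [0, 0, 0, 0, 0, 0, 50],
  [0, 0, 0, 0, 0, 0, 50],
])

```text
t: 21.32
position: [640.3, -6.9, 61.6]
tcp_rot: [-0.0, 0.999, 0.036, -0.0]
ft_force: [0.5, -0.2, -2.0]
gripper_width: 60.3
```

Run:
```python
from h import *
from workcell import *
b=dict(np.load("scene0.npz"))
c=capture("scene");w=capture("wrist");cv2.imwrite("pics/wrist17.png",w["img"])
np.set_printoptions(precision=4)
o=get_obs();print(o["position"],o["tcp_rot"],o["joint_vel"],o["gripper_width"])
dz=o["position"][2]+27.3
hsv=cv2.cvtColor(w["img"],cv2.COLOR_BGR2HSV);
e=cv2.inRange(hsv,(18,60,30),(40,255,255));e[:230]=0;e[320:]=0;e[:,:215]=0;e[:,300:]=0
M=cv2.moments(e,True);u=(M["m10"]/M["m00"],M["m01"]/M["m00"])
p=plane(w,[(256,122),(256,344)],28+dz);d=p[0]-p[1]
print("dish z",17+dz,"len",np.linalg.norm(d),"yaw",np.degrees(np.arctan2(d[1],d[0])),"centre",p[1]+d*61/136,"ball",u,plane(w,[u],31+dz))
for nm,lo,hi in(("blue",(105,150,40),(130,255,255)),("orange",(3,200,60),(14,255,255))):
    for k in(b,c):
        m=cv2.inRange(cv2.cvtColor(k["img"],cv2.COLOR_BGR2HSV),lo,hi);r=np.zeros_like(m);r[(150 if nm=="blue" else 80):(260 if nm=="blue" else 135),295:400]=255
        M=cv2.moments(m&r,True);print(nm,M["m00"],M["m10"]/M["m00"],M["m01"]/M["m00"])
# brush from top
t=capture("top");m=cv2.inRange(cv2.cvtColor(t["img"],cv2.COLOR_BGR2HSV),(3,120,40),(18,255,190));m[:170]=0;m[265:]=0;m[:,:305]=0;m[:,342:]=0
cs,_=cv2.findContours(m,cv2.RETR_EXTERNAL,cv2.CHAIN_APPROX_NONE);k=max(cs,key=cv2.contourArea)
print(cv2.minAreaRect(plane(t,k[:,0],36)[:,:2].astype(np.float32)))
```

```text
[640.2555  -6.9301  61.5561] [-0.0002  0.9993  0.0361 -0.0002] [-0.0002 -0.0008  0.     -0.0001  0.002   0.    ] 60.619295821274555
dish z 105.8560550220823 len 123.5656160003689 yaw 4.1695530897792334 centre [647.5479  -6.1458 116.8561] ball (255.7973091547236, 276.20210587891194) [[639.963   -6.5932 119.8561]]
blue 4144.0 348.7319015444015 196.4546332046332
blue 4141.0 348.7568220236658 196.46800289785077
orange 945.0 319.2730158730159 106.81693121693122
orange 941.0 319.2858660998937 106.96386822529225
((545.8035888671875, -182.62803649902344), (191.47897338867188, 43.301692962646484), 4.5031232833862305)
```

View pics/wrist17.png

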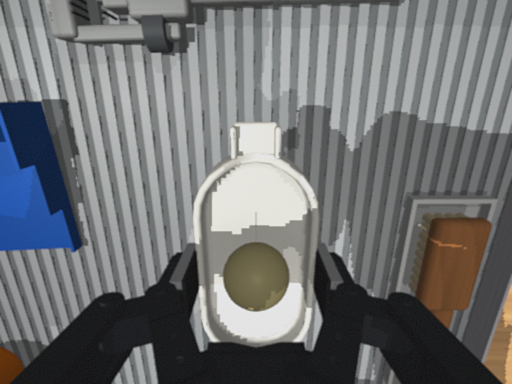

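```bash
python3 -c "
from workcell import *
print(hand_in())"
```

```text
the job is handed in; nothing more can be done
None
```

The brush is in its compartment, and the job was handed in with the gripper holding the soap dish still and level above the tray, lip to the sink. The hand-in reported no verdict.

**Brush:** I laid it bristles down. In the last top view its centre was about 2 mm from its place and its axis at 4.5°, against the compartment's 4.3°. Just after I let go, the scene camera had put it about 6 mm off; either is within the 18 mm allowed.

**Soap dish:** I gripped it across the width, lifted it straight up, and only then turned it.
- **Height:** the dish's centre is at about z = 106 mm, so its underside is about 89 mm above the ribs. This comes from how far the arm rose.
- **Direction:** the lip points to the sink; its yaw is about 4.2°, against the tray's 4.3°.
- **Level:** the tool is level within 0.001 rad, and the dish sat in the same place in the wrist image as before the lift.
- **Ball:** within about 1 mm of the middle.

**Dustpan, bottle and wrench:** the dustpan and bottle moved less than 0.2 px in the scene camera. I only looked at the wrench; it appeared unmoved.

**What went wrong or disagreed:**
- **Finger length:** the fingertips are about 25–40 mm short of the reported TCP, so my first grasp closed over the top of the brush without moving it. I then set the grip height from the pictures and the force readings.
- **Dish length:** my last measurement gave 124 mm instead of 136 mm, because the gripper hides the round end. Measured from the lip instead, the dish's centre agrees with the ball.

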